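Switch on the light pad and stroke its touch bar up to full brightness

TASK

Switch the tracing light pad on and turn it up to full: with the fingertips together press the round power button, then run the fingertips lightly along the touch bar from the smallest dot to the largest, touching every dot in turn, and lift off. Only touch: nothing is picked up, the pad stays where it lies, and the paints, pens and brushes around it are left alone.

Things in the scene. Friction and masses are not known exactly. Their poses are not given: they have to be found in the camera images.
- pad: flat LED light pad for tracing drawings, 250 mm (its x) by 340 mm (its y) and 9 mm thick, aluminium with a white panel and a taped-down drawing, 1.3 kg, lying loose on the table. Origin: centre of its underside; z up. Its controls stand in one straight row parallel to its y axis along the border at x = -100 mm: the power button at y = +135 mm, then the touch bar.
- power (a joint): travel of the power button, m: 0 released, 0.003 fully in; it springs back. It switches at about 0.002 and takes about 4 N fully in.
- power_top (a point): centre of the top of the power button, a round black button 18 mm across whose top stands 4.5 mm above the pad's face (13.5 mm above the table), with a pale power ring on it. It goes straight down.
- bar (a joint): how far the touch bar is pressed down, m: 0 at rest, 0.003 at the stop. The bar is flat, black, 210 mm long (pad's y from +105 to -105 mm) and 20 mm wide, its top 4.5 mm above the pad's face (13.5 mm above the table). It is sprung and yields as one piece straight down, about 1 mm for each newton.
- dot1: the smallest of the seven pale round dots printed in a row on the touch bar (4 mm across; flat, flush with the bar's top; dots 30 mm apart; pad's y = 90 mm). Origin: the dot's centre on the bar's top; axes as the pad's. The bar senses it as touched while any part of the fingertips bears, even lightly, on the bar within 5 mm of it along the row and 10 mm across.
- dot2: the second of the seven pale round dots printed in a row on the touch bar (6 mm across; flat, flush with the bar's top; dots 30 mm apart; pad's y = 60 mm). Origin: the dot's centre on the bar's top; axes as the pad's. The bar senses it as touched while any part of the fingertips bears, even lightly, on the bar within 5 mm of it along the row and 10 mm across.
- dot3: the third of the seven pale round dots printed in a row on the touch bar (8 mm across; flat, flush with the bar's top; dots 30 mm apart; pad's y = 30 mm). Origin: the dot's centre on the bar's top; axes as the pad's. The bar senses it as touched while any part of the fingertips bears, even lightly, on the bar within 5 mm of it along the row and 10 mm across.
- dot4: the fourth of the seven pale round dots printed in a row on the touch bar (10 mm across; flat, flush with the bar's top; dots 30 mm apart; pad's y = 0 mm). Origin: the dot's centre on the bar's top; axes as the pad's. The bar senses it as touched while any part of the fingertips bears, even lightly, on the bar within 5 mm of it along the row and 10 mm across.
- dot5: the fifth of the seven pale round dots printed in a row on the touch bar (12 mm across; flat, flush with the bar's top; dots 30 mm apart; pad's y = -30 mm). Origin: the dot's centre on the bar's top; axes as the pad's. The bar senses it as touched while any part of the fingertips bears, even lightly, on the bar within 5 mm of it along the row and 10 mm across.
- dot6: the sixth of the seven pale round dots printed in a row on the touch bar (14 mm across; flat, flush with the bar's top; dots 30 mm apart; pad's y = -60 mm). Origin: the dot's centre on the bar's top; axes as the pad's. The bar senses it as touched while any part of the fingertips bears, even lightly, on the bar within 5 mm of it along the row and 10 mm across.
- dot7: the largest of the seven pale round dots printed in a row on the touch bar (16 mm across; flat, flush with the bar's top; dots 30 mm apart; pad's y = -90 mm). Origin: the dot's centre on the bar's top; axes as the pad's. The bar senses it as touched while any part of the fingertips bears, even lightly, on the bar within 5 mm of it along the row and 10 mm across.
- marker: marker pen, 133 mm long, 16 mm thick, lying on the pad's drawing. Origin: middle of its underside, x along it. Leave it where it is.
- eraser: white eraser block in a card sleeve, 22 x 43 x 12 mm, on the pad. Origin: centre of its underside. Leave it where it is.
- brush: thin black-handled artist's brush, 208 mm long and 9 mm thick, lying on the table just in front of the pad's control border. Origin: on its underside, x along it. Leave it where it is.
- tub: clear paint tub with yellow paint, 92 mm across, 60 mm high, standing beside the power button's end of the pad. Origin: centre of its underside. Leave it where it is.
- palette: white flower-shaped mixing palette, 140 mm across, 14 mm high, beyond the tub as seen from the control border. Origin: centre of its underside. Leave it where it is.
- jar: glass jar, 72 mm across, 95 mm high, with two brushes in it that reach up to 205 mm and lean up to 45 mm out from its axis, standing beside the largest dot's end of the pad. Origin: centre of its underside. Leave it where it is.
- can: drink can, 58 mm across, 130 mm high, beyond the jar as seen from the control border. Origin: centre of its underside. Leave it where it is.

How it is judged:
By the outcome, as a careful person would: the job done as asked, in the order asked, and still so for the second after the job is handed in, with the robot touching nothing.
It also fails if it takes over 43 s, if anything falls off the work surface, if the arm or the gripper's body presses on something with over 40 N, if the wrist force passes 120 N, or if a joint passes its speed limit or range.

ROBOT

A 6-joint arm with a two-finger parallel gripper is mounted at the origin on the work surface. World frame = base frame: x ahead of the robot, y to its left, z up, the work surface at z = 0. Lengths are in m, angles in rad, forces in N, time in s.
With the tool pointing down it reaches from about 0.35 to 0.925 m from the base axis. Payload 6.4 kg.
Tool frame: the origin (TCP) lies at the very end of the fingers, on their centre line; the grasp point (between the pads) lies 19 mm behind it; z points along the fingers, y is the direction in which the jaws open and shut (so a half turn about z gives the same grasp; the last joint's range is limited). The gripper opens to 85 mm and grips with 20 to 120 N. Pads are 22 mm wide; open, the fingers measure 114 mm over their backs; the gripper's body (76 mm by 85 mm) begins 54 mm behind the grasp point. The pads swing forward as they close: fully open they stand 13 mm farther back than shut.
Start: joints at [-1.468, 0.245, 1.558, -0, 1.339, -0.174], TCP at [0.178, -0.625, 0.231] pointing down, gripper open.
Joint ranges: [-3.13, 3.13], [-1.02, 2.26], [0.13, 2.54], [-0.95, 4.09], [0.21, 2.88], [-2.74, 2.74]. Speed limits (rad/s): [2.57, 2.57, 3.14, 3.14, 3.14, 3.14].

INTERFACE

Orientations are given as a unit quaternion [w, x, y, z].
In Python, from cell import r gives the robot as it stands.
- The arm moves only by the shell command python3 -m inch 'ROWS' [OPENING] [FORCE]. ROWS is JSON, a list of rows, each an object of numbers: "x", "y", "z": the shift along the tool's x, y, z in m; "turn": the turn about the tool's z in rad. In form: [{"x": .., "y": .., "z": .., "turn": ..}, ...]. A call has 1 to 5 rows; each row is the pose to reach, as a shift and turn from the pose measured when the call began, along the tool's axes at that moment; what a row does not reach only later rows make up. A row lasts 1/10 s, in which the tool goes at most 50 mm and 8.59 degrees, less where a joint would pass 70% of its speed; a pose out of reach is approached as far as the arm can. A call with a gripper value outside its range is refused whole. OPENING is the closure, from 0 (fully open) to 1 (shut), set as the call begins (- or left out, the last holds). The fingers move at their own pace and stop on an object; FORCE is the grip in N (left out, the last holds). Time passes only in rows, so rows that repeat a pose let the fingers close. It gives the time, the measured TCP pose, the force and the opening at its end, in the units of the state.
- r.read_state(): the state, without advancing time (a new reading comes with each control period).
- r.grab_frame(name): name is "scene" or "top" or "wrist"; returns a dict with "color" (384x512x3 uint8, red, green, blue), "range_z" (384x512 float32, m along the optical axis (not along the pixel's ray), 0 where there is no reading), "camera_matrix" (3x3 intrinsics, pixels), "world_from_camera" (4x4, takes a point from camera to world coordinates); the wrist camera has in their place "mount" (4x4, takes a point from camera to tool coordinates, whose origin is the TCP and whose axes are the flange's). Camera axes: x right, y down, z forward; pixel columns grow to the right and rows downward; lengths in m; the calibration is good to about 2 mm. A picture is of the moment at which its call begins: read the wrist's pose just before it.
- r.close_job(): hands the job in, once; it reports no verdict.
The state is a dict: "time_s": time; "joints": joint angles; "dq": joint speeds; "joint_efforts": joint torques, N m; "ee_pos": TCP position; "tcp_rot": TCP orientation; "contact_force": force on the tool from outside, world axes, zero at the start; "ft_torque": the same for the moment, N m; "grip_width": finger opening in m.
Only numpy, scipy, OpenCV 4.12 (cv2) and the standard library are available. Lean on these libraries where they do the work, as an engineer would, in place of code of your own. Each camera call takes 0.05 s, during which the arm holds its last target.

## Working session

There is one attempt and no reset: what is moved stays moved. The work goes in short steps, Python scripts to look and compute and a shell command to move; the robot and the scene stay as the last step left them, time stands still between calls to the robot, and variables do not carry over. Pictures are saved under pics/ and viewed, and the job is handed in when it is done.

```bash
ls; mkdir -p pics; python3 - <<'E'
from cell import r
import cv2,numpy as np
s=r.read_state();print(s)
for n in("top","scene"):
    f=r.grab_frame(n);cv2.imwrite(f"pics/{n}0.png",f["color"][:,:,::-1]);np.savez(f"{n}0.npz",**f)
    print(n,f["camera_matrix"],f["world_from_camera"])
E
```

```text
pics
{'time_s': 0.0, 'joints': array([-1.46806334e+00,  2.45811940e-01,  1.55905317e+00,  2.14469571e-05,
        1.33866584e+00, -1.74106533e-01]), 'dq': array([ 3.14293878e-04, -6.57390478e-04,  3.34950466e-04, -2.52589923e-05,
       -1.62733854e-04,  2.42017277e-03]), 'joint_efforts': array([-1.41644832e-03, -4.29515362e+01, -3.26129544e+01, -2.73034957e-04,
        5.38286258e-03,  7.02178582e-06]), 'ee_pos': array([ 0.17760391, -0.62467792,  0.23016063]), 'tcp_rot': array([-9.68154096e-04,  9.90435148e-01,  1.37975644e-01,  4.50050807e-05]), 'contact_force': array([-0.33303198, -0.14692757,  0.40606785]), 'ft_torque': array([-0.02243842, -0.02207805,  0.00367624]), 'grip_width': 0.08558303552968866}
top [[391.16139406   0.         254.41719865]
 [  0.         391.16139406 191.12659133]
 [  0.           0.           1.        ]] [[-0.02231704 -0.9990148   0.03835867  0.54316038]
 [-0.99972407  0.02201869 -0.00818293  0.00494301]
 [ 0.00733026 -0.03853071 -0.99923053  0.85368801]
 [ 0.          0.          0.          1.        ]]
scene [[401.31806258   0.         260.14081166]
 [  0.         401.31806258 191.78854343]
 [  0.           0.           1.        ]] [[-0.57864812  0.56735443 -0.58589701  1.07776045]
 [ 0.81553241  0.41005163 -0.40836816  0.36086639]
 [ 0.00855854 -0.71411947 -0.69997153  0.64223579]
 [ 0.          0.          0.          1.        ]]
```

View pics/top0.png

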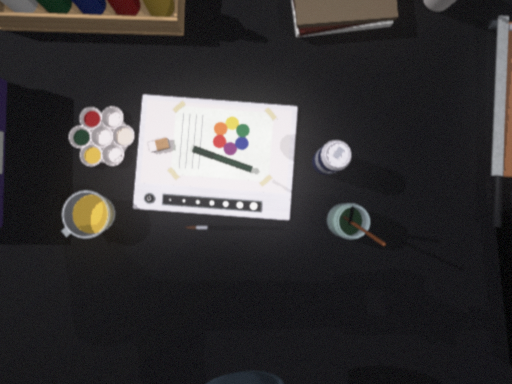

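View pics/scene0.png

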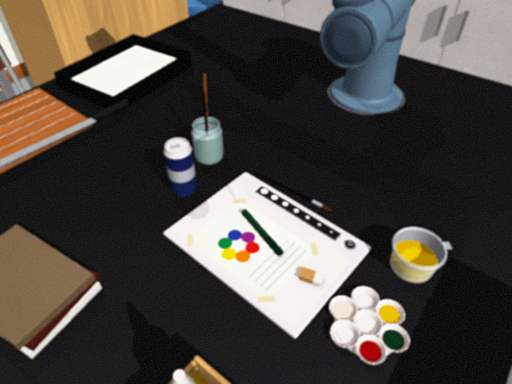

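The top view shows the pad, with the power button at about (149,198) and the bar from (163,199) to (262,207). The dots grow to the right. The brush lies just below at about (200,228), the tub is at (88,215) and the jar at (350,221).

```bash
cat > h.py <<'E'
import numpy as np
def cast(f,uv,z):
    K=f["camera_matrix"];T=f["world_from_camera"];uv=np.atleast_2d(uv).astype(float)
    d=np.c_[uv,np.ones(len(uv))]@np.linalg.inv(K).T@T[:3,:3].T;o=T[:3,3]
    return o+d*((z-o[2])/d[:,2])[:,None]
E
python3 - <<'E'
import numpy as np,cv2
from h import cast
f=np.load("top0.npz");c=f["color"]
g=cv2.cvtColor(c,cv2.COLOR_RGB2GRAY)
# dots: bright blobs inside bar
m=(g>130).astype(np.uint8)
cnt,_=cv2.findContours((g>110).astype(np.uint8),cv2.RETR_EXTERNAL,cv2.CHAIN_APPROX_NONE)
for k in cnt:
    if cv2.contourArea(k)>5000:
        rr=cv2.minAreaRect(k);b=cv2.boxPoints(rr);print("pad",b,cast(f,b,.009).round(4),np.array(rr[1]))
# bar: dark inside pad
cnt,_=cv2.findContours((g<110).astype(np.uint8),cv2.RETR_CCOMP,cv2.CHAIN_APPROX_NONE)
for k in cnt:
    x,y,w,h=cv2.boundingRect(k)
    if 135<x<270 and 185<y and y+h<222 :
        rr=cv2.minAreaRect(k);b=cv2.boxPoints(rr);print((x,y,w,h),rr[0],cast(f,rr[0],.0135).round(4),cast(f,b,.0135).round(4).tolist())
# dots via intensity-weighted centroid
x0,y0,x1,y1=166,196,260,212
n,l,st,ce=cv2.connectedComponentsWithStats((g[y0:y1,x0:x1]>75).astype(np.uint8))
for i in range(1,n): 
    p=ce[i]+[x0,y0];print("dot",st[i,4],p.round(1),cast(f,p,.0135).round(4))
cv2.imwrite("pics/z.png",cv2.resize(c[180:240,130:290,::-1],None,fx=5,fy=5,interpolation=cv2.INTER_CUBIC))
E
```

```text
pad [[131.75143 208.48116]
 [140.47775  93.29376]
 [298.16364 105.23967]
 [289.43732 220.42706]] [[ 0.544   0.2628  0.009 ]
 [ 0.7942  0.2413  0.009 ]
 [ 0.7609 -0.1016  0.009 ]
 [ 0.5107 -0.0761  0.009 ]] [158.13775635 115.51746368]
(256, 202, 5, 9) (258.0, 206.0) [[ 0.5433 -0.0089  0.0135]] [[0.552, -0.0048, 0.0135], [0.5518, -0.0134, 0.0135], [0.5346, -0.013, 0.0135], [0.5348, -0.0044, 0.0135]]
(241, 201, 10, 9) (245.5, 205.0) [[0.546  0.0179 0.0135]] [[0.5548, 0.0273, 0.0135], [0.5544, 0.008, 0.0135], [0.5373, 0.0084, 0.0135], [0.5377, 0.0277, 0.0135]]
(226, 200, 12, 9) (231.5, 204.0) [[0.5489 0.0478 0.0135]] [[0.5577, 0.0595, 0.0135], [0.5572, 0.0359, 0.0135], [0.54, 0.0362, 0.0135], [0.5405, 0.0598, 0.0135]]
(163, 195, 61, 13) (193.0205078125, 201.22653198242188) [[0.5566 0.1302 0.0135]] [[0.5534, 0.1957, 0.0135], [0.5725, 0.194, 0.0135], [0.5599, 0.0646, 0.0135], [0.5408, 0.0664, 0.0135]]
(208, 199, 8, 8) (211.5, 202.5) [[0.553  0.0907 0.0135]] [[0.5457, 0.0983, 0.0135], [0.5607, 0.098, 0.0135], [0.5604, 0.083, 0.0135], [0.5454, 0.0833, 0.0135]]
(194, 198, 7, 8) (197.500030517
[... 212 characters left out ...]
1506 0.0135]] [[0.5599, 0.1581, 0.0135], [0.5672, 0.1504, 0.0135], [0.5596, 0.1431, 0.0135], [0.5522, 0.1507, 0.0135]]
(168, 197, 5, 5) (169.75001525878906, 199.25003051757812) [[0.562  0.18   0.0135]] [[0.5627, 0.1859, 0.0135], [0.5679, 0.1804, 0.0135], [0.5613, 0.1741, 0.0135], [0.5561, 0.1795, 0.0135]]
(145, 194, 9, 8) (149.0, 197.5) [[0.5667 0.2243 0.0135]] [[0.5744, 0.2328, 0.0135], [0.574, 0.2157, 0.0135], [0.559, 0.2159, 0.0135], [0.5594, 0.233, 0.0135]]
(146, 195, 6, 7) (148.25001525878906, 198.25003051757812) [[0.5652 0.226  0.0135]] [[0.5648, 0.234, 0.0135], [0.5732, 0.2253, 0.0135], [0.5655, 0.2179, 0.0135], [0.5571, 0.2266, 0.0135]]
dot 1168 [215.1 203.9] [[0.5498 0.0831 0.0135]]
```

View pics/z.png

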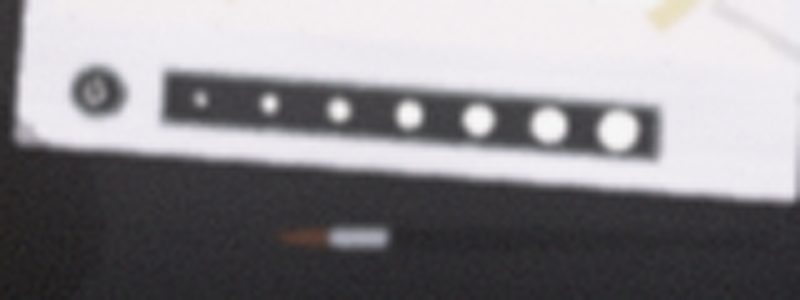

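```bash
cat >> h.py <<'E'
from scipy.spatial.transform import Rotation as R
def shift(target,s):
    q=s["tcp_rot"];M=R.from_quat(np.r_[q[1:],q[0]]).as_matrix()
    return M.T@(np.asarray(target)-s["ee_pos"]),M
E
python3 - <<'E'
import numpy as np,cv2
from h import *
from cell import r
f=np.load("top0.npz");g=cv2.cvtColor(f["color"],cv2.COLOR_RGB2GRAY).astype(float)
P=[];Y=[]
for u,v,rad,y in[(170,199.5,3,90),(184,200.5,3,60),(197.8,202,4,30),(211.8,203,4,0),(225.6,204,5,-30),(240,205,5,-60),(253.5,206,5,-90)]:
    vv,uu=np.mgrid[0:384,0:512]
    for _ in range(3):
        w=np.clip(g-70,0,None)*(np.hypot(uu-u,vv-v)<=rad); u,v=(w*uu).sum()/w.sum(),(w*vv).sum()/w.sum()
    P.append(cast(f,(u,v),.0135)[0]);Y.append(y/1000);print(y,round(u,1),round(v,1),P[-1].round(4))
P=np.array(P);Y=np.array(Y)
A=np.c_[np.ones(7),Y];c,_,_,_=np.linalg.lstsq(A,P[:,:2],rcond=None)
print("centre",c[0],"dir",c[1],np.linalg.norm(c[1]),"yaw",np.arctan2(-c[1][0],c[1][1]),"res",np.abs(A@c-P[:,:2]).max())
print("power pred",c[0]+.135*c[1])
# jar, tub
print("jar rim",cast(f,(348,221),.095),"tub",cast(f,(88,215),.06), "brush tip",cast(f,[(186,227),(208,228)],.005), "jarbrush tip",cast(f,(385,243),.2))
s=r.read_state();t=np.r_[c[0]+.135*c[1],.30];print(shift(t,s)[0],shift(t,s)[1])
E
```

```text
90 169.6 199.3 [0.5619 0.1802 0.0135]
60 183.4 200.3 [0.5592 0.1507 0.0135]
30 197.3 201.5 [0.5558 0.121  0.0135]
0 211.4 202.5 [0.5531 0.0909 0.0135]
-30 225.2 203.5 [0.5502 0.0613 0.0135]
-60 239.3 204.5 [0.5474 0.0311 0.0135]
-90 253.2 205.6 [0.5445 0.0014 0.0135]
centre [0.55315237 0.09093584] dir [0.09680142 0.99449185] 0.999191947750329 yaw -0.09703189280164426 res 0.00023303439309751983
power pred [0.56622056 0.22519224]
jar rim [[ 0.5103409  -0.18137238  0.095     ]] tub [[0.53279697 0.33553736 0.06      ]] brush tip [[0.50144004 0.14753631 0.005     ]
 [0.49820625 0.10008654 0.005     ]] jarbrush tip [[ 0.47688769 -0.21624136  0.2       ]]
[ 0.60613443 -0.71150196 -0.06828173] [[ 9.61937466e-01  2.73269616e-01 -1.67920936e-04]
 [ 2.73269480e-01 -9.61935902e-01  1.76396170e-03]
 [ 3.20507959e-04 -1.74270851e-03 -9.99998430e-01]]
```

```bash
python3 -m inch '[{"x":0.005,"y":0,"z":-0.045},{"x":0.02,"y":-0.02,"z":-0.08},{"x":0.05,"y":-0.055,"z":-0.08},{"x":0.08,"y":-0.09,"z":-0.08},{"x":0.11,"y":-0.125,"z":-0.08}]' 1 40
python3 -m inch '[{"x":0.03,"y":-0.035},{"x":0.06,"y":-0.07},{"x":0.09,"y":-0.105},{"x":0.12,"y":-0.14},{"x":0.15,"y":-0.175}]'
```

```text
$[0]: bad value
$[0]: bad value
```

```bash
python3 -m inch '[{"x":0.005,"y":0,"z":-0.045,"turn":0},{"x":0.02,"y":-0.02,"z":-0.08,"turn":0},{"x":0.05,"y":-0.055,"z":-0.08,"turn":0},{"x":0.08,"y":-0.09,"z":-0.08,"turn":0},{"x":0.11,"y":-0.125,"z":-0.08,"turn":0}]' 1 40
python3 -m inch '[{"x":0.03,"y":-0.035,"z":0,"turn":0},{"x":0.06,"y":-0.07,"z":0,"turn":0},{"x":0.09,"y":-0.105,"z":0,"turn":0},{"x":0.12,"y":-0.14,"z":0,"turn":0},{"x":0.15,"y":-0.175,"z":0,"turn":0}]'
```

```text
time_s: 0.6
ee_pos: [0.2496, -0.4729, 0.3102]
tcp_rot: [-0.001, 0.99, 0.138, 0.0]
contact_force: [0.7, -0.8, 0.1]
grip_width: 0.0122
time_s: 1.1
ee_pos: [0.3464, -0.2617, 0.3103]
tcp_rot: [-0.001, 0.991, 0.137, 0.0]
contact_force: [0.3, 0.2, 0.1]
grip_width: 0.0001
```

```bash
python3 -m inch '[{"x":0.03,"y":-0.035,"z":0,"turn":0},{"x":0.06,"y":-0.07,"z":0,"turn":0},{"x":0.09,"y":-0.105,"z":0,"turn":0},{"x":0.12,"y":-0.14,"z":0,"turn":0},{"x":0.15,"y":-0.175,"z":0,"turn":0}]'
python3 -m inch '[{"x":0.03,"y":-0.035,"z":0,"turn":0.08},{"x":0.06,"y":-0.07,"z":0,"turn":0.16},{"x":0.09,"y":-0.105,"z":0,"turn":0.24},{"x":0.12,"y":-0.14,"z":0.02,"turn":0.32},{"x":0.15,"y":-0.175,"z":0.04,"turn":0.37}]'
python3 - <<'E'
from cell import r;from h import *
import cv2
s=r.read_state();d,M=shift([.5662,.2252,.12],s);print(d,M)
print("turn", np.arctan2(M[1,0],M[0,0])+.097)
E
```

```text
time_s: 1.6
ee_pos: [0.4434, -0.0505, 0.3106]
tcp_rot: [-0.001, 0.991, 0.137, 0.0]
contact_force: [0.2, -0.4, 0.0]
grip_width: 0.0001
time_s: 2.1
ee_pos: [0.5406, 0.1604, 0.2711]
tcp_rot: [-0.001, 0.999, -0.048, 0.001]
contact_force: [0.6, 0.2, 0.1]
grip_width: -0.0001
[ 0.01902228 -0.06655759  0.15133021] [[ 0.99534025 -0.09641403  0.0014585 ]
 [-0.09641726 -0.99533826  0.00233714]
 [ 0.00122637 -0.00246687 -0.99999621]]
turn 0.00043265421083577005
```

```bash
python3 -m inch '[{"x":0.01,"y":-0.03,"z":0.03,"turn":0},{"x":0.019,"y":-0.0666,"z":0.06,"turn":0},{"x":0.019,"y":-0.0666,"z":0.1,"turn":0},{"x":0.019,"y":-0.0666,"z":0.14,"turn":0},{"x":0.019,"y":-0.0666,"z":0.151,"turn":0}]'
python3 - <<'E'
from cell import r;from h import *
import cv2
s=r.read_state();f=r.grab_frame("wrist");t=r.grab_frame("top")
cv2.imwrite("pics/w1.png",f["color"][:,:,::-1]);cv2.imwrite("pics/t1.png",t["color"][:,:,::-1]);np.savez("w1.npz",ee=s["ee_pos"],q=s["tcp_rot"],**f)
print(s["time_s"],s["ee_pos"],s["contact_force"],f["mount"])
E
```

```text
time_s: 2.6
ee_pos: [0.5624, 0.2249, 0.1145]
tcp_rot: [0.0, 0.999, -0.048, -0.004]
contact_force: [0.2, -1.0, 0.1]
grip_width: -0.0001
2.6 [0.56237065 0.22485378 0.1145207 ] [ 0.16120731 -0.9916672   0.08665134] [[-3.29366542e-04 -9.65352616e-01 -2.60948687e-01  6.55199949e-02]
 [ 9.99999607e-01 -5.32871174e-04  7.09113242e-04  1.17785330e-04]
 [-8.23596356e-04 -2.60948351e-01  9.65352412e-01 -1.42384049e-01]
 [ 0.00000000e+00  0.00000000e+00  0.00000000e+00  1.00000000e+00]]
```

View pics/w1.png

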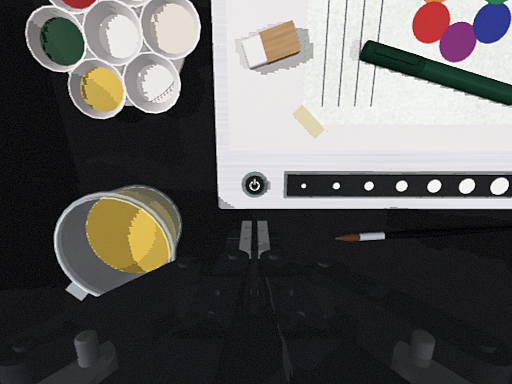

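The wrist view shows the power button at (255,185) and dot1 at (304,186). The row runs level to dot7 at about (500,186). The fingertips are at (255,235), clear of the tub and the brush. I'll check these positions against the top-view fit.

```bash
python3 - <<'E'
from cell import r;from h import *
import cv2
f=dict(np.load("w1.npz"));q=f["q"];T=np.eye(4);T[:3,:3]=R.from_quat(np.r_[q[1:],q[0]]).as_matrix();T[:3,3]=f["ee"]
f["world_from_camera"]=T@f["mount"]
g=cv2.cvtColor(f["color"],cv2.COLOR_RGB2GRAY).astype(float);vv,uu=np.mgrid[0:384,0:512]
for n,u,v,rad in[("p",255,185,6),("d1",304,186,6),("d2",336,186,7),("d4",401,186,9),("d6",466,186,11)]:
    for _ in range(3):
        w=np.clip(g-110,0,None)*(np.hypot(uu-u,vv-v)<=rad);u,v=(w*uu).sum()/w.sum(),(w*vv).sum()/w.sum()
    print(n,round(u,1),round(v,1),cast(f,(u,v),.0135).round(4),"depth z",(lambda z:(T@f["mount"]@np.r_[np.linalg.inv(f["camera_matrix"])@[u,v,1]*z,1])[:3].round(4))(f["range_z"][int(v),int(u)]))
s=r.read_state();print(s["ee_pos"],s["tcp_rot"],shift([.5662,.2252,.03],s)[0])
E
```

```text
p 254.4 185.5 [[0.5648 0.224  0.0135]] depth z [0.5648 0.224  0.0135]
d1 303.3 185.5 [[0.5604 0.1793 0.0135]] depth z [0.5607 0.1795 0.0148]
d2 336.0 185.5 [[0.5575 0.1494 0.0135]] depth z [0.5577 0.1496 0.014 ]
d4 401.3 185.6 [[0.5517 0.0897 0.0135]] depth z [0.5516 0.0896 0.0134]
d6 466.5 185.7 [[0.5458 0.0299 0.0135]] depth z [0.5458 0.0299 0.0135]
[0.56462707 0.22488015 0.11818988] [-6.25087505e-04  9.98831396e-01 -4.82981112e-02 -1.65645496e-03] [ 0.00183188 -0.00037411  0.08818467]
```

```bash
python3 -m inch '[{"x":0.001,"y":0,"z":0.035,"turn":0},{"x":0.001,"y":0,"z":0.07,"turn":0},{"x":0.001,"y":0,"z":0.09,"turn":0},{"x":0.001,"y":0,"z":0.09,"turn":0},{"x":0.001,"y":0,"z":0.09,"turn":0}]'
python3 - <<'E'
from cell import r;from h import *
s=r.read_state();print(s["time_s"],s["ee_pos"],s["contact_force"],shift([.5655,.2247,.0105],s)[0])
E
```

```text
time_s: 3.2
ee_pos: [0.5673, 0.2251, 0.0308]
tcp_rot: [-0.001, 0.999, -0.048, 0.0]
contact_force: [0.8, -0.1, 0.9]
grip_width: -0.0002
3.2 [0.56726324 0.22511542 0.03076445] [ 0.82153851 -0.05105599  0.90432128] [-0.00172118  0.00062938  0.02026255]
```

```bash
python3 -m inch '[{"x":-0.0015,"y":0.0005,"z":0.008,"turn":0},{"x":-0.0015,"y":0.0005,"z":0.013,"turn":0},{"x":-0.0015,"y":0.0005,"z":0.015,"turn":0},{"x":-0.0015,"y":0.0005,"z":0.015,"turn":0}]'
python3 -m inch '[{"x":0,"y":0,"z":0.001,"turn":0},{"x":0,"y":0,"z":0.002,"turn":0},{"x":0,"y":0,"z":0.003,"turn":0}]'
```

```text
time_s: 3.6
ee_pos: [0.5656, 0.2248, 0.0157]
tcp_rot: [-0.001, 0.999, -0.048, 0.0]
contact_force: [1.0, 0.3, 0.6]
grip_width: 0.0
time_s: 3.9
ee_pos: [0.5657, 0.2248, 0.0128]
tcp_rot: [-0.001, 0.999, -0.048, 0.0]
contact_force: [-0.0, -0.2, 1.7]
grip_width: -0.0001
```

```bash
python3 -m inch '[{"x":0,"y":0,"z":0.001,"turn":0},{"x":0,"y":0,"z":0.002,"turn":0},{"x":0,"y":0,"z":0.002,"turn":0}]'
python3 -m inch '[{"x":0,"y":0,"z":0.0006,"turn":0},{"x":0,"y":0,"z":0.0006,"turn":0}]'
```

```text
time_s: 4.2
ee_pos: [0.5657, 0.2248, 0.011]
tcp_rot: [-0.001, 0.999, -0.048, 0.0]
contact_force: [-2.2, -0.5, 2.5]
grip_width: -0.0002
time_s: 4.4
ee_pos: [0.5658, 0.2248, 0.0106]
tcp_rot: [-0.001, 0.999, -0.048, 0.0]
contact_force: [-1.3, -1.4, 3.8]
grip_width: -0.0004
```

```bash
python3 -m inch '[{"x":0,"y":0,"z":0.0006,"turn":0},{"x":0,"y":0,"z":0.0006,"turn":0},{"x":0,"y":0,"z":0.0006,"turn":0}]'
python3 - <<'E'
from cell import r;import cv2
f=r.grab_frame("scene");cv2.imwrite("pics/s2.png",cv2.resize(f["color"][120:330,150:430,::-1],None,fx=2.5,fy=2.5))
E
```

```text
time_s: 4.7
ee_pos: [0.5657, 0.2248, 0.0105]
tcp_rot: [-0.001, 0.999, -0.048, -0.0]
contact_force: [-3.9, -1.5, 6.0]
grip_width: 0.0001
```

View pics/s2.png

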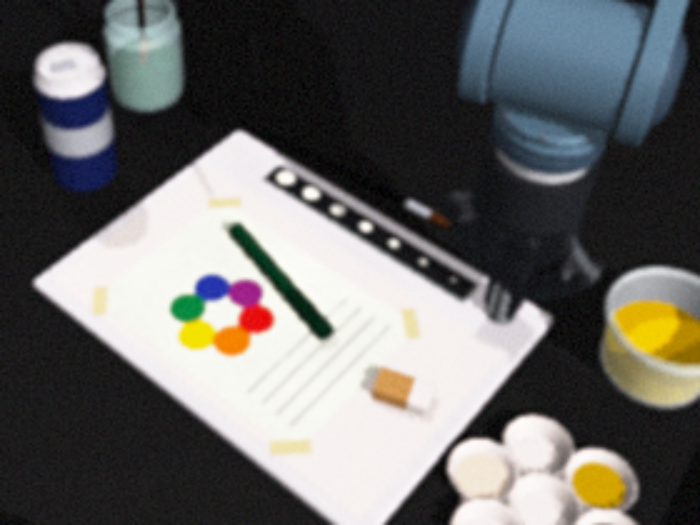

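The button bottomed at z = 10.5 mm with 6 N, so it is fully pressed. The picture shows the fingertips on the button at about (500,300), with nothing else touched. Next I'll lift and move above dot1.

```bash
python3 -m inch '[{"x":0,"y":0,"z":-0.01,"turn":0},{"x":0,"y":0,"z":-0.02,"turn":0},{"x":0,"y":0.02,"z":-0.02,"turn":0},{"x":0,"y":0.045,"z":-0.02,"turn":0},{"x":0,"y":0.045,"z":-0.02,"turn":0}]'
python3 -m inch '[{"x":0,"y":0,"z":0,"turn":0},{"x":0,"y":0,"z":0,"turn":0}]'
python3 - <<'E'
from cell import r;from h import *
s=r.read_state();e=np.array([.0968,.9953])
f=r.grab_frame("wrist")
import cv2;cv2.imwrite("pics/w3.png",f["color"][:,:,::-1])
for y in(.09,-.09):print(shift(np.r_[np.array([.5524,.0903])+y*e,.0125],s)[0])
print(s["ee_pos"],s["contact_force"])
E
```

```text
time_s: 5.25
ee_pos: [0.5615, 0.1782, 0.0309]
tcp_rot: [-0.001, 0.999, -0.05, 0.0]
contact_force: [0.7, 0.5, -0.2]
grip_width: -0.0002
time_s: 5.45
ee_pos: [0.5619, 0.1787, 0.0313]
tcp_rot: [-0.001, 0.999, -0.049, 0.001]
contact_force: [-0.3, -0.2, 0.3]
grip_width: 0.0002
[-0.00089905 -0.00107307  0.01883115]
[-0.00054108  0.17892554  0.01848214]
[0.56187895 0.1786858  0.03132989] [-0.33599167 -0.16159401  0.33397671]
```

View pics/w3.png

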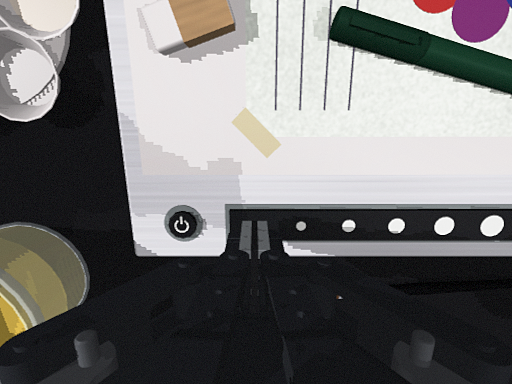

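The power ring at (182,224) is now bright, and the fingertips sit over dot1. Next is the descent to a light touch.

```bash
python3 -m inch '[{"x":-0.001,"y":-0.001,"z":0.008,"turn":0},{"x":-0.001,"y":-0.001,"z":0.014,"turn":0},{"x":-0.001,"y":-0.001,"z":0.016,"turn":0},{"x":-0.001,"y":-0.001,"z":0.016,"turn":0},{"x":-0.001,"y":-0.001,"z":0.016,"turn":0}]'
python3 - <<'E'
from cell import r;from h import *
s=r.read_state();e=np.array([.0968,.9953])
for y in(.09,-.09):print(shift(np.r_[np.array([.5524,.0903])+y*e,.0121],s)[0])
print(s["ee_pos"],s["contact_force"])
E
```

```text
time_s: 6.0
ee_pos: [0.5609, 0.18, 0.0151]
tcp_rot: [-0.001, 0.999, -0.049, 0.0]
contact_force: [-0.3, 0.1, -0.4]
grip_width: 0.0002
[0.00022805 0.00012442 0.00296626]
[0.00051861 0.18012317 0.00262682]
[0.56089508 0.18001785 0.01506636] [-0.33098179  0.113192   -0.38153735]
```

```bash
python3 -m inch '[{"x":0,"y":0,"z":0.0012,"turn":0},{"x":0,"y":0,"z":0.0024,"turn":0},{"x":0,"y":0,"z":0.003,"turn":0},{"x":0,"y":0,"z":0.003,"turn":0},{"x":0,"y":0,"z":0.003,"turn":0}]'
```

```text
time_s: 6.5
ee_pos: [0.5612, 0.18, 0.0124]
tcp_rot: [-0.001, 0.999, -0.049, 0.001]
contact_force: [1.5, 0.1, 1.6]
grip_width: -0.0001
```

```bash
python3 -m inch '[{"x":0,"y":0.005,"z":0.0003,"turn":0},{"x":0,"y":0.01,"z":0.0003,"turn":0},{"x":0,"y":0.015,"z":0.0003,"turn":0},{"x":0,"y":0.02,"z":0.0003,"turn":0},{"x":0,"y":0.025,"z":0.0003,"turn":0}]'
python3 -m inch '[{"x":0,"y":0.006,"z":0.0003,"turn":0},{"x":0,"y":0.012,"z":0.0003,"turn":0},{"x":0,"y":0.018,"z":0.0003,"turn":0},{"x":0,"y":0.024,"z":0.0003,"turn":0},{"x":0,"y":0.03,"z":0.0003,"turn":0}]'
```

```text
time_s: 7.0
ee_pos: [0.5587, 0.1546, 0.012]
tcp_rot: [-0.001, 0.999, -0.049, 0.001]
contact_force: [0.2, 2.2, 0.9]
grip_width: -0.0001
time_s: 7.5
ee_pos: [0.5557, 0.1243, 0.0117]
tcp_rot: [-0.001, 0.999, -0.049, 0.001]
contact_force: [0.2, 0.6, 1.7]
grip_width: -0.0001
```

```bash
python3 - <<'E'
from cell import r;from h import *
s=r.read_state();e=np.array([.0968,.9953])
for y in(.03,-.09):print(shift(np.r_[np.array([.5524,.0903])+y*e,.0122],s)[0])
print(s["ee_pos"],s["contact_force"])
E
```

```text
[-2.49994646e-05  4.13202585e-03 -4.91031108e-04]
[ 0.00020752  0.12413108 -0.0007425 ]
[0.55573756 0.12426932 0.01171767] [0.1837699  0.61653452 1.68739198]
```

```bash
python3 -m inch '[{"x":0,"y":0.006,"z":-0.0002,"turn":0},{"x":0,"y":0.012,"z":-0.0004,"turn":0},{"x":0,"y":0.018,"z":-0.0004,"turn":0},{"x":0,"y":0.024,"z":-0.0004,"turn":0},{"x":0,"y":0.03,"z":-0.0004,"turn":0}]'
python3 -m inch '[{"x":0,"y":0.006,"z":0,"turn":0},{"x":0,"y":0.012,"z":0,"turn":0},{"x":0,"y":0.018,"z":0,"turn":0},{"x":0,"y":0.024,"z":0,"turn":0},{"x":0,"y":0.03,"z":0,"turn":0}]'
```

```text
time_s: 8.0
ee_pos: [0.5527, 0.0939, 0.012]
tcp_rot: [-0.001, 0.999, -0.049, 0.001]
contact_force: [0.7, 1.7, 0.7]
grip_width: 0.0005
time_s: 8.5
ee_pos: [0.5497, 0.0636, 0.012]
tcp_rot: [-0.001, 0.999, -0.049, 0.001]
contact_force: [0.3, 0.9, 1.2]
grip_width: -0.0001
```

```bash
python3 - <<'E'
from cell import r;from h import *
s=r.read_state();e=np.array([.0968,.9953])
for y in(-.03,-.09):print(shift(np.r_[np.array([.5524,.0903])+y*e,.0122],s)[0])
print(s["ee_pos"],s["contact_force"])
E
```

```text
[ 0.00015325  0.00312763 -0.00025007]
[ 0.00027281  0.06312715 -0.0003765 ]
[0.5496528  0.06356897 0.01195635] [0.31367927 0.94576143 1.17962649]
```

```bash
python3 -m inch '[{"x":0,"y":0.006,"z":0,"turn":0},{"x":0,"y":0.012,"z":0,"turn":0},{"x":0,"y":0.018,"z":0,"turn":0},{"x":0,"y":0.024,"z":0,"turn":0},{"x":0,"y":0.03,"z":0,"turn":0}]'
python3 -m inch '[{"x":0,"y":0.006,"z":0,"turn":0},{"x":0,"y":0.012,"z":0,"turn":0},{"x":0,"y":0.018,"z":0,"turn":0},{"x":0,"y":0.024,"z":0,"turn":0},{"x":0,"y":0.03,"z":0,"turn":0}]'
python3 -m inch '[{"x":0,"y":0.002,"z":0,"turn":0},{"x":0,"y":0.003,"z":0,"turn":0},{"x":0,"y":0.003,"z":0,"turn":0}]'
```

```text
time_s: 9.0
ee_pos: [0.5466, 0.0332, 0.0119]
tcp_rot: [-0.001, 0.999, -0.049, 0.001]
contact_force: [1.1, 1.0, 2.2]
grip_width: -0.0001
time_s: 9.5
ee_pos: [0.5436, 0.0029, 0.0118]
tcp_rot: [-0.001, 0.999, -0.049, 0.001]
contact_force: [-0.4, 1.1, 1.7]
grip_width: -0.0002
time_s: 9.8
ee_pos: [0.5433, -0.0004, 0.0118]
tcp_rot: [-0.001, 0.999, -0.049, 0.001]
contact_force: [-0.0, -1.7, 0.9]
grip_width: -0.0002
```

```bash
python3 - <<'E'
from cell import r;from h import *
s=r.read_state();e=np.array([.0968,.9953])
for y in(-.09,):print(shift(np.r_[np.array([.5524,.0903])+y*e,.0122],s)[0])
print(s["ee_pos"],s["contact_force"])
E
```

```text
[ 0.00027658 -0.00117208 -0.0003686 ]
[ 5.43297759e-01 -4.15603055e-04  1.18292884e-02] [-0.04899722 -1.66527862  0.9025321 ]
```

The fingertips are 1 mm past dot7's centre, with light contact throughout. I'll lift straight off.

```bash
python3 -m inch '[{"x":0,"y":0,"z":-0.008,"turn":0},{"x":0,"y":0,"z":-0.03,"turn":0},{"x":0,"y":0,"z":-0.06,"turn":0},{"x":0,"y":0,"z":-0.1,"turn":0},{"x":0,"y":0,"z":-0.14,"turn":0}]'
python3 -m inch '[{"x":0,"y":0,"z":-0.04,"turn":0},{"x":0,"y":0,"z":-0.08,"turn":0},{"x":0,"y":0,"z":-0.1,"turn":0},{"x":0,"y":0,"z":-0.1,"turn":0},{"x":0,"y":0,"z":-0.1,"turn":0}]'
python3 - <<'E'
from cell import r;import cv2,numpy as np
ims=[r.grab_frame(n)["color"] for n in("wrist","scene","top")]
for n,i in zip("wst",ims): cv2.imwrite(f"pics/{n}9.png",i[:,:,::-1])
old=np.load("scene0.npz")["color"]
cv2.imwrite("pics/diff9.png",cv2.absdiff(old,ims[1]))
E
```

```text
time_s: 10.3
ee_pos: [0.5424, -0.0003, 0.153]
tcp_rot: [-0.001, 0.999, -0.049, -0.0]
contact_force: [-0.0, 0.5, -0.1]
grip_width: -0.0
time_s: 10.8
ee_pos: [0.542, -0.0003, 0.2527]
tcp_rot: [-0.001, 0.999, -0.049, -0.0]
contact_force: [-0.9, 0.1, -1.1]
grip_width: 0.0001
```

View pics/w9.png

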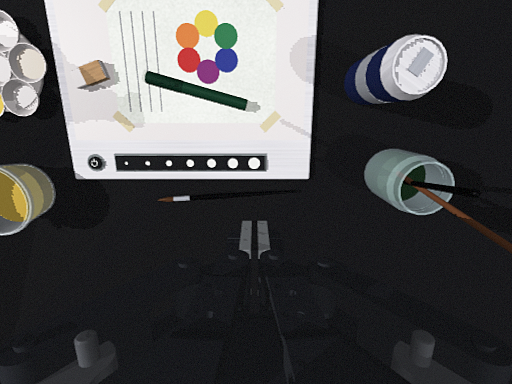

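View pics/s9.png

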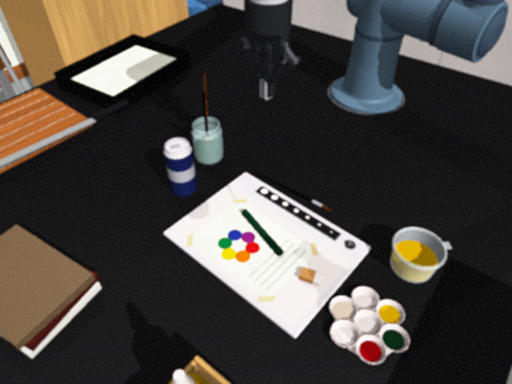

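View pics/diff9.png

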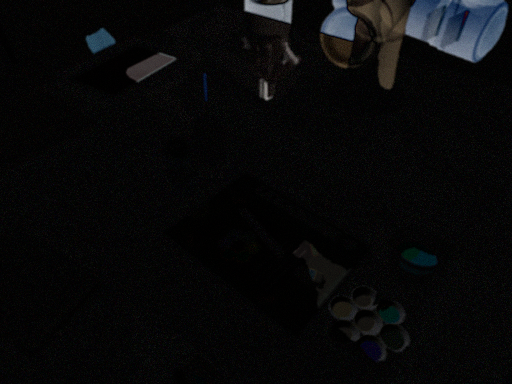

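```bash
python3 - <<'E'
from cell import r
print(r.read_state()["time_s"]); print(r.close_job())
E
```

```text
10.95
the job is handed in; nothing more can be done
None
```

I pressed the light pad's power button fully in, ran the closed fingertips along the touch bar from dot1 to dot7, lifted off and handed in at 10.95 s. I never saw a direct sign that the pad was on or at full; the evidence is travel, force and pictures.

- **Power button:** it went to its stop at z = 10.5 mm, which is 3 mm of travel, with about 6 N. The power ring looked bright in the wrist picture afterwards.
- **Touch bar:** at every reading during the slide the tip was 1.1 to 1.8 mm below the bar's resting top, with about 1 to 2 N of upward force. It stayed on the row and ended 1 mm past dot7's centre. These are readings between short moves, not a continuous record.
- **Lift-off:** the arm was held at about z = 0.25 m, and the force was back to noise level (about 1 N).
- **Surroundings:** comparing scene pictures from before and after showed no shift of the pad or the things around it. The differences besides the arm were brightness changes around the eraser, palette, tub and jar brush, which I took to be the arm's shadow.
- **Position check:** the top and wrist cameras disagreed by about 1.5 mm on the row's position, so I used the mean. That is well inside the 5 and 10 mm tolerances.

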